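# Back off the tray lock and slide the vial tray out to its stop

## Task

The black vial tray is pinned in its loading station by the big knurled lock wheel. Roll a fingertip round the wheel's rim to unscrew it two full turns anticlockwise (seen from above), stopping with the bar on its top roughly back over the pointer; then push the tray with a fingertip along its rails, away from the wheel, until it is fully against the end stop. Nothing is to be picked up: keep the tray flat on the base, leave the things standing around where they are, and finish clear of everything.

Things in the scene. Friction and masses are not known exactly. Their poses are not given: they have to be found in the camera images.
- station: The fixed loading station: an aluminium base plate 190 x 430 mm, 12 mm thick, on the table (its place and yaw differ). Origin on the table; in its frame the plate spans x -95 to +95 mm and y -195 to +235 mm, z up. Wheel axis at x = 0, y = -120 mm. The tray lies between two low rails (24 mm above the table) and slides to station +y, up to the end stop.
- pointer (a point): Tip of a small fixed aluminium pointer, 10 mm wide, that sticks out of the wheel's bridge toward station +y, 58 mm from the wheel's axis, 50 mm above the table, lower than the rim. The grey bridge under the wheel is 82 mm along station x, 44 mm along y; its top is 52 mm above the table.
- end_stop (a point): Middle of the face of the end stop that the tray's far face meets: a fixed grey cross bar, 116 mm long, top 42 mm above the table, at station y = 215 mm.
- wheel_top (a point): Centre of the top of the lock wheel: dark steel disc, upright axis, 92 mm across its knurl (30 upright ridges, 2 mm proud), rim 26 mm high, spanning 56 to 82 mm above the table at the start; it climbs 4 mm per turn as it loosens. A raised aluminium bar, 18 x 6 mm, 30 mm from the axis, marks it: over the pointer when tight. The point's frame turns with the wheel.
- wheel (a joint): Turn of the lock wheel, rad: 0 when tight (always so at the start), growing anticlockwise seen from above (loosening); two full turns = 12.57. Light friction, about 0.05 N m (1 N at the rim); it stays where it is left. Its 10 mm pin sits in a hole of the tray's tongue and is clear of it after a little more than one turn.
- tray_end (a point): On the face to be pushed, that toward the wheel, of the tray's upright end plate: middle of its width, 42 mm above the table; axes as the station's at the start. The plate is 86 mm wide, 6 mm thick, top 58 mm above the table, 110 mm from the wheel's axis at the start (station y = -10 mm). Against the stop it is at station y = 89 mm, 99 mm further. Pushing takes a few newtons.
- tray_mid (a point): Middle of the tray's floor (top face, 20 mm above the table), 63 mm beyond the pushed face. The black tray is 86 mm wide and 126 mm long, about 0.45 kg, with small vials up to 51 mm above the table, and a flat tongue 40 mm wide, 8 mm thick, that reaches from the foot of its end plate to 142 mm beyond it, under the wheel.
- vial_a: Bystander: loose vial, 15 mm across, 35 mm high, standing on the base plate beside the bridge (robot's side). Origin under its foot.
- vial_b: Bystander: the same kind of vial, on the base plate beside the tongue (far side). Origin under its foot.
- amber_jar: Bystander: jar 48 mm across, 75 mm high, beyond the station. Origin under its foot.
- beaker: Bystander: open beaker 60 mm across, 70 mm high, beyond the station. Origin under its foot.
- tip_box: Bystander: open divided box 75 x 115 x 45 mm high, on the robot's side of the station. Origin under its centre.
- cap_jar: Bystander: clear jar 54 mm across, 60 mm high, on the robot's side of the station. Origin under its foot.
- screwdriver: Bystander: screwdriver 150 mm long lying beyond the station. Origin under its middle.

How it is judged:
On the way, in this order (a step that is already met when the one before it is completed fails the run):
1. the wheel has been loosened two turns (to within 35 degrees) while the tray is still in place (value of joint wheel above 11.96 rad and y of tray_end in the frame of station below 0.005 m), for 0.2 s.
2. the tray is pushed out against the end stop (y of tray_end in the frame of station above 0.085 m), for 0.2 s.
At the end, for the whole second after the job is handed in: The lock wheel stands two full turns loose, within 35 degrees (0.61 rad), at rest; the tray lies flat on the base within 4 mm of the end stop (value of joint wheel between 11.96 and 13.18 rad and y of tray_end in the frame of station above 0.085 m and angle between tray_end's own z axis and vertical below 0.03 rad and height (world z) of tray_end below 0.046 m and velocity of joint wheel below 0.05 rad/s); the robot touches nothing.
It fails at once if the tray is lifted or tipped (more than 8 mm or 0.15 rad) (height (world z) of tray_end above 0.05 m or angle between tray_end's own z axis and vertical above 0.15 rad).
It fails at once if a bystander is moved by more than 20 mm (distance of any of vial_a, vial_b, amber_jar, beaker, tip_box, cap_jar, screwdriver from where it was at the start of the episode above 0.02 m).
It fails at once if the wheel is unscrewed two and a half turns or more (value of joint wheel above 15.7 rad).
It also fails if it takes over 69 s, if anything falls off the work surface, if the arm or the gripper's body presses on something with over 40 N, if the wrist force passes 120 N, or if a joint passes its speed limit or range.

## Robot

A 7-joint arm with a two-finger parallel gripper is mounted at the origin on the work surface. World frame = base frame: x ahead of the robot, y to its left, z up, the work surface at z = 0. Lengths are in m, angles in rad, forces in N, time in s.
With the tool pointing down it reaches from about 0.425 to 0.875 m from the base axis. Payload 8.4 kg.
Tool frame: the origin (TCP) lies at the very end of the fingers, on their centre line; the grasp point (between the pads) lies 19 mm behind it; z points along the fingers, y is the line along which they close (so a half turn about z gives the same grasp; the last joint's range is limited). The gripper opens to 85 mm and grips with 20 to 120 N. Pads are 22 mm wide; open, the fingers measure 114 mm over their backs; the gripper's body (76 mm by 85 mm) begins 54 mm behind the grasp point. The pads swing forward as they close: fully open they stand 13 mm farther back than shut.
Start: joints at [-1.218, 0.333, 0.04, 1.465, -0.013, 1.343, -0.059], TCP at [0.284, 0.585, 0.231] pointing down, gripper open.
Joint ranges: [-2.58, 2.58], [-0.38, 2.09], [-1.3, 1.39], [0.25, 2.4], [-1.5, 4.64], [0.08, 2.09], [-2.65, 2.65]. Speed limits (rad/s): [2.22, 2.22, 2.79, 2.79, 3.14, 3.14, 3.14].

## Interface

Orientations are given as a rotation vector (axis times angle).
In Python, from cell import * gives the robot as it stands.
- The arm moves only by the tool arm_command, never from a script. Its argument "motion" is a list of rows, each a list of 6 numbers: the shift along the world's x, y, z in m, then the turn, a rotation vector about the world's x, y, z in rad. In form: [[tx, ty, tz, ax, ay, az], ...]. A call has 1 to 8 rows; each row is the pose to reach, as a shift and turn from the pose commanded when the call began; what a row does not reach only later rows make up. A row lasts 1/10 s, in which the tool goes at most 50 mm and 8.59 degrees, less where a joint would pass 70% of its speed; a pose out of reach is approached as far as the arm can. A call with a gripper value outside its range is refused whole. "hand" is the opening, from 0 (shut) to 1 (fully open), set as the call begins (left out, the last holds). The fingers move at their own pace and stop on an object; the grip force is fixed at half the most. Time passes only in rows, so rows that repeat a pose let the fingers close. It gives the time, the measured TCP pose, the force, the opening and the grip force at its end, in the units of the state.
- sense(): the state, without advancing time (a new reading comes with each control period).
- camera(name): name is "scene" or "top"; returns (picture, depth): 420x560x3 uint8, red, green, blue; 420x560 float32, m along the optical axis (not along the pixel's ray), 0 where there is no reading.
- camera_info(name): a dict with "fovy" (degrees; the focal length in pixels is half the picture's height over the tangent of half this angle, whatever the lens; pixels are square), "cx", "cy" (the principal point, pixels), "rvec" (rotation vector, rad) and "tvec" (3), from world to camera coordinates, as OpenCV has them. Camera axes: x right, y down, z forward; pixel columns grow to the right and rows downward; lengths in m; the calibration is good to about 2 mm. A picture is of the moment at which its call begins. camera_info takes no time and is no camera call.
- hand_in(): hands the job in; it is judged then, once.
Trained networks look in the newest picture that a camera, given by its name, has taken for a name from the list of things; names that differ only in an ending like _2 or _b are one class to them, and where a whole thing is asked for, a point or a joint stands for the part that bears it (a point fixed in the world has none). Each returns a list of dicts, best first, with "confidence" (0 to 1); they miss things now and then, are a little off and sometimes report something else, mostly with a low value. They report only what shows in the picture. A call takes as long as a camera call.
- recognise(camera, name): "point" ([column, row] as shares, 0 to 1, of the picture: columns of its width, rows of its height, amid what is visible of it).
- masks_of(camera, name): "pixels" (420x560 bool, what is visible of it) and "point" ([column, row] as shares, 0 to 1, of the picture: columns of its width, rows of its height, amid what is visible of it).
- mark_of(camera, name): "point" ([column, row] as shares, 0 to 1, of the picture: columns of its width, rows of its height: a listed point, or the origin of a listed thing).
The state is a dict: "t": time; "qpos": joint angles; "joint_velocities": joint speeds; "joint_torque": joint torques, N m; "tool_pos": TCP position; "ee_rot": TCP orientation; "force": force on the tool from outside, world axes, zero at the start; "moment": the same for the moment, N m; "finger_gap": opening from 0.0 (shut) to 1.0 (fully open); "gripper_force": force on a finger pad.
Only numpy, scipy, OpenCV 4.12 (cv2) and the standard library are available. Lean on these libraries where they do the work, as an engineer would, in place of code of your own. Each camera call takes 0.05 s, during which the arm holds its last target. There are 200 camera calls.

## Working session

There is one attempt and no reset: what is moved stays moved. The work goes in short steps, Python scripts to look and compute and a tool call to move; the robot and the scene stay as the last step left them, time stands still between calls to the robot, and variables do not carry over. Pictures are saved under pics/ and viewed, at most 10 in all, crops included, and the job is handed in when it is done.

Besides the shell and the picture viewer there is one more tool, called after "Request:" as name(argument=value, ...) on one line, values as JSON. arm_command: Moves the arm, as the interface text tells. Its arguments: {"type":"object","properties":{"motion":{"type":"array","items":{"type":"array","items":{"type":"number"}}},"hand":{"type":"number"}},"required":["motion"]}

```bash
mkdir -p pics; ls
cat > h.py <<'E'
from cell import *
import numpy as np, cv2
def cal(n):
    i=camera_info(n); f=210/np.tan(np.radians(i["fovy"])/2)
    R=cv2.Rodrigues(np.array(i["rvec"],float))[0]; return f,i["cx"],i["cy"],R,np.array(i["tvec"],float)
def ray_z(n,pt,z):
    f,cx,cy,R,t=cal(n); u,v=pt[0]*560,pt[1]*420
    d=R.T@np.array([(u-cx)/f,(v-cy)/f,1]); c=-R.T@t
    return c+d*(z-c[2])/d[2]
def proj(n,P):
    f,cx,cy,R,t=cal(n); p=R@np.array(P)+t; return np.array([f*p[0]/p[2]+cx,f*p[1]/p[2]+cy])
E
python3 - <<'E'
from h import *
s=sense(); print(s["t"],s["tool_pos"],s["ee_rot"],s["finger_gap"])
for n in("scene","top"):
    p,d=camera(n); cv2.imwrite(f"pics/{n}0.png",p[:,:,::-1])
for n,z in [("wheel_top",.082),("pointer",.05),("end_stop",.042),("tray_end",.042),("tray_mid",.02),("vial_a",.012),("vial_b",.012),("amber_jar",0),("beaker",0),("tip_box",0),("cap_jar",0),("screwdriver",0),("station",0)]:
    for c in("scene","top"):
        print(n,c,[(np.round(ray_z(c,r["point"],z)[:2],3),round(r["confidence"],2)) for r in mark_of(c,n)[:2]])
E
```

```text
pics
0.0 [0.28358463 0.58437474 0.23045258] [-7.03649844e-01 -3.06149264e+00  2.42706502e-03] 1.0011149483782185
wheel_top scene [(array([ 0.587, -0.157]), 0.76), (array([ 0.629, -0.024]), 0.18)]
wheel_top top [(array([ 0.597, -0.152]), 0.81)]
pointer scene [(array([ 0.581, -0.101]), 0.81)]
pointer top [(array([ 0.587, -0.101]), 0.7)]
end_stop scene [(array([0.541, 0.172]), 0.65)]
end_stop top [(array([0.535, 0.178]), 0.62), (array([0.719, 0.019]), 0.55)]
tray_end scene [(array([0.755, 0.013]), 0.7), (array([ 0.684, -0.085]), 0.57)]
tray_end top [(array([ 0.579, -0.041]), 0.97)]
tray_mid scene [(array([0.565, 0.012]), 0.84)]
tray_mid top [(array([0.567, 0.013]), 0.81)]
vial_a scene [(array([ 0.656, -0.094]), 0.63)]
vial_a top [(array([ 0.526, -0.17 ]), 0.67), (array([ 0.661, -0.098]), 0.54)]
vial_b scene [(array([ 0.656, -0.094]), 0.63)]
vial_b top [(array([ 0.526, -0.17 ]), 0.67), (array([ 0.661, -0.098]), 0.54)]
amber_jar scene [(array([0.731, 0.008]), 0.57)]
amber_jar top [(array([0.732, 0.015]), 0.97), (array([ 0.586, -0.112]), 0.6)]
beaker scene [(array([ 0.761, -0.103]), 0.88)]
beaker top [(array([ 0.769, -0.105]), 0.77)]
tip_box scene [(array([0.386, 0.044]), 0.69)]
tip_box top [(array([0.392, 0.051]), 0.72), (array([ 0.43 , -0.083]), 0.47)]
cap_jar scene [(array([ 0.432, -0.092]), 0.87)]
cap_jar top [(array([ 0.434, -0.081]), 0.77), (array([ 0.767, -0.103]), 0.7)]
screwdriver scene [(array([0.693, 0.169]), 0.7)]
screwdriver top [(array([0.701, 0.167]), 0.74)]
station scene [(array([ 0.562, -0.041]), 0.88)]
station top []
```

View pics/top0.png

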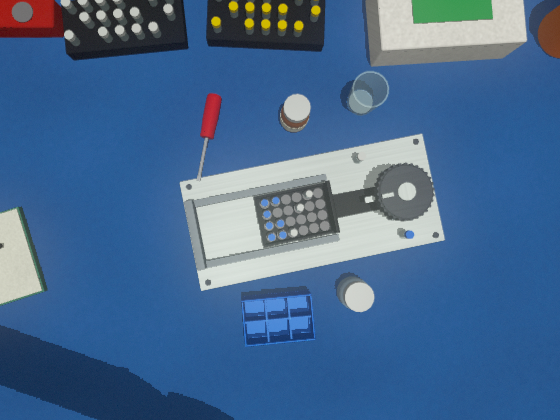

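View pics/scene0.png

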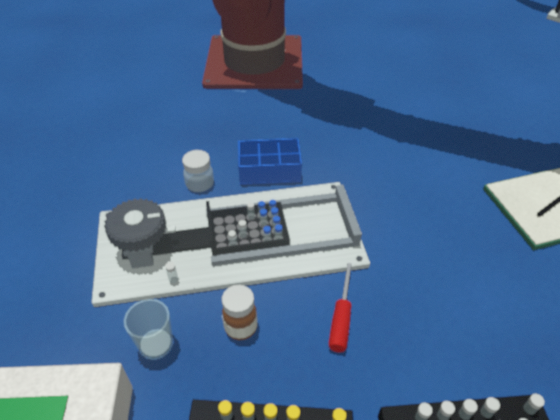

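Run:
```python
from h import *
S=np.array([[0,-.12],[0,-.062],[0,.215],[0,-.01],[0,.053]])
for c,W in(("scene",[[.587,-.157],[.581,-.101],[.541,.172],[.579,-.041],[.565,.012]]),("top",[[.597,-.152],[.587,-.101],[.535,.178],[.579,-.041],[.567,.013]])):
    W=np.array(W); a=S-S.mean(0); b=W-W.mean(0)
    U,_,Vt=np.linalg.svd(a.T@b); R=(U@np.diag([1,np.linalg.det(U@Vt)])@Vt).T
    t=W.mean(0)-R@S.mean(0); print(c,"yaw",np.arctan2(R[1,0],R[0,0]),t,"res",np.round(W-(S@R.T+t),4).tolist(),"wheel",R@S[0]+t)
# wheel by depth: points at z ~0.08
for c in("top","scene"):
    p,d=camera(c); f,cx,cy,R,t=cal(c)
    v,u=np.mgrid[:420,:560]; P=np.stack([(u-cx)/f*d,(v-cy)/f*d,d],-1); P=(P-t)@R
    m=(d>0)&(abs(P[...,0]-.592)<.07)&(abs(P[...,1]+.153)<.07)&(P[...,2]>.074)&(P[...,2]<.095)
    q=P[m]; print(c,m.sum(),q.mean(0),q.min(0),q.max(0)); print(cv2.minEnclosingCircle(q[:,:2].astype(np.float32)))
    for n in("wheel_top","vial_a","beaker","cap_jar","tray_end"):
        for r in masks_of(c,n)[:3]:
            q=P[r["pixels"]&(d>0)]; print(n,round(r["confidence"],2),len(q),np.percentile(q,[3,50,97],axis=0).round(3).tolist())
```

```text
scene yaw 0.1432502664500407 [ 0.57276996 -0.03804431] res [[-0.0029, -0.0002], [-0.0006, -0.0016], [-0.0011, -0.0028], [0.0048, 0.0069], [-0.0002, -0.0024]] wheel [ 0.58990127 -0.15681518]
top yaw 0.18574116925856238 [ 0.57580706 -0.03553855] res [[-0.001, 0.0015], [-0.0003, -0.0045], [-0.0011, 0.0022], [0.0013, 0.0044], [0.001, -0.0035]] wheel [ 0.59796806 -0.15347451]
top 2581 [ 0.59547374 -0.15116139  0.08143225] [ 0.55109786 -0.19887386  0.07402116] [ 0.64071151 -0.10699981  0.087367  ]
((0.5959526300430298, -0.15276271104812622), 0.046240538358688354)
wheel_top 0.91 2715 [[0.556, -0.191, 0.067], [0.595, -0.149, 0.081], [0.634, -0.11, 0.085]]
vial_a 0.56 116 [[0.522, -0.174, 0.015], [0.528, -0.166, 0.042], [0.535, -0.162, 0.048]]
vial_a 0.44 114 [[0.651, -0.099, 0.012], [0.656, -0.091, 0.044], [0.664, -0.085, 0.048]]
vial_a 0.23 930 [[0.708, -0.004, 0.01], [0.724, 0.018, 0.073], [0.75, 0.037, 0.076]]
beaker 0.76 1324 [[0.734, -0.129, 0.002], [0.769, -0.109, 0.04], [0.788, -0.076, 0.07]]
cap_jar 0.9 949 [[0.41, -0.099, 0.017], [0.433, -0.076, 0.059], [0.454, -0.056, 0.061]]
tray_
[... 204 characters left out ...]
 ]
((0.5963853597640991, -0.1543225198984146), 0.04679311439394951)
wheel_top 0.82 2516 [[0.56, -0.192, 0.061], [0.607, -0.151, 0.082], [0.639, -0.113, 0.086]]
wheel_top 0.72 2212 [[0.735, -0.131, 0.005], [0.755, -0.107, 0.045], [0.789, -0.078, 0.071]]
vial_a 0.46 219 [[0.643, -0.103, 0.012], [0.662, -0.093, 0.035], [0.665, -0.088, 0.049]]
beaker 0.95 2261 [[0.735, -0.132, 0.003], [0.755, -0.107, 0.044], [0.789, -0.078, 0.071]]
beaker 0.57 1633 [[0.715, -0.007, 0.007], [0.745, 0.015, 0.063], [0.755, 0.035, 0.077]]
cap_jar 0.91 1049 [[0.412, -0.105, 0.006], [0.446, -0.08, 0.042], [0.456, -0.059, 0.062]]
tray_end 0.71 4865 [[0.522, -0.123, 0.016], [0.576, -0.005, 0.022], [0.614, 0.074, 0.057]]
```

The top view shows the wheel at about px (406,191), with its bar pointing left to the pointer. vial_a is at (408,234), vial_b at (356,157) and the tray is around (295,213). In the scene view the wheel is at (135,222). Station yaw is about 0.18 and the wheel axis is about (0.596, -0.1535). Next I'll shut the hand, align its yaw with the station and go to the far side of the wheel.

Request:
arm_command(motion=[[0.38,-0.725,0,0,0,0.63],[0.38,-0.725,0,0,0,0.63],[0.38,-0.725,0,0,0,0.63],[0.38,-0.725,0,0,0,0.63],[0.38,-0.725,0,0,0,0.63],[0.38,-0.725,0,0,0,0.63],[0.38,-0.725,0,0,0,0.63],[0.38,-0.725,0,0,0,0.63]], hand=0)

```text
t: 2.8
tool_pos: [0.4688, 0.2313, 0.2317]
ee_rot: [-0.279, 3.128, 0.001]
force: [0.5, -0.1, -0.7]
finger_gap: 0.001
gripper_force: 0.0
```

Request:
arm_command(motion=[[0.197,-0.372,0,0,0,0],[0.197,-0.372,0,0,0,0],[0.197,-0.372,0,0,0,0],[0.197,-0.372,0,0,0,0],[0.197,-0.372,0,0,0,0],[0.197,-0.372,0,0,0,0],[0.197,-0.372,0,0,0,0],[0.197,-0.372,0,0,0,0]])

```text
t: 3.6
tool_pos: [0.6561, -0.1218, 0.2315]
ee_rot: [-0.281, 3.129, 0.0]
force: [0.7, 1.1, 0.2]
finger_gap: 0.003
gripper_force: 0.0
```

Run:
```python
from h import *
s=sense(); print(s["tool_pos"],s["ee_rot"],s["qpos"])
```

```text
[ 0.65612726 -0.12184197  0.23148802] [-2.80643111e-01  3.12852379e+00  4.03653923e-05] [-0.24641252  0.39359988  0.49403113  1.43761044 -0.18737693  1.35667731
  2.00505331]
```

Request:
arm_command(motion=[[0,0,-0.05,0,0,0],[0,0,-0.1,0,0,0],[0,0,-0.15,0,0,0],[0,0,-0.171,0,0,0],[0,0,-0.171,0,0,0],[0,0,-0.171,0,0,0],[0,0,-0.171,0,0,0]])

```text
t: 4.3
tool_pos: [0.6568, -0.1205, 0.0627]
ee_rot: [-0.279, 3.126, -0.001]
force: [0.4, 0.6, -0.3]
finger_gap: 0.0
gripper_force: 0.0
```

Run:
```python
from h import *
for n in("scene","top"):
    p,d=camera(n); u,v=proj(n,[.63,-.147,.075]).astype(int); cv2.imwrite(f"pics/{n}1.png",cv2.resize(p[max(0,v-70):v+70,max(0,u-90):u+90,::-1],None,fx=4,fy=4))
s=sense(); print(s["tool_pos"],s["force"])
```

```text
[ 0.65660624 -0.12040778  0.06248998] [ 0.66693542 -0.31239023  0.11433781]
```

View pics/scene1.png

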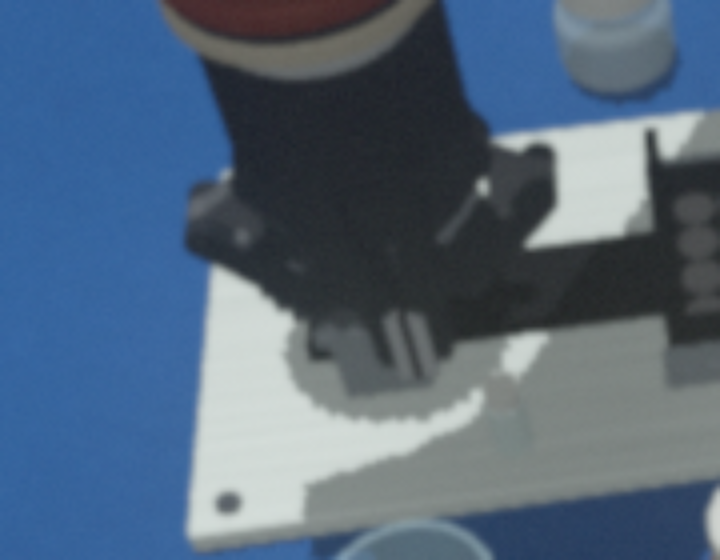

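The scene crop shows the shut fingertips (400,340) just in front of the wheel's far rim, with the linkage knuckles well above it. Next I'll feel for the rim along station -x.

Request:
arm_command(motion=[[-0.002,-0.02,0,0,0,0],[-0.003,-0.021,0,0,0,0],[-0.005,-0.0212,0,0,0,0],[-0.006,-0.0214,0,0,0,0],[-0.006,-0.0214,0,0,0,0]])

```text
t: 4.9
tool_pos: [0.65, -0.1408, 0.0609]
ee_rot: [-0.281, 3.128, 0.0]
force: [2.0, -1.4, 1.6]
finger_gap: -0.001
gripper_force: 0.9
```

Request:
arm_command(motion=[[-0.001,-0.0002,0,0,0,0],[-0.002,-0.0004,0,0,0,0],[-0.003,-0.0006,0,0,0,0],[-0.003,-0.0006,0,0,0,0]])

```text
t: 5.3
tool_pos: [0.6496, -0.1404, 0.0612]
ee_rot: [-0.282, 3.123, -0.0]
force: [12.4, 1.4, -3.0]
finger_gap: 0.003
gripper_force: 6.2
```

```bash
cat > plan.py <<'E'
import numpy as np
W=np.array([.596,-.1535]); yaw=.18
def path(R=.0455,dl=.003,a=.010,b=.0145,n=4000):
    """one orbit of commanded centres (station axes about wheel), ccw from (+x face, y=-b), and wheel turn"""
    pts=[];th=[];t=0;r=R-dl
    for k,(c0,c1) in enumerate([((a,-b),(a,b)),((a,b),(-a,b)),((-a,b),(-a,-b)),((-a,-b),(a,-b))]):
        nrm=k*np.pi/2; o=r*np.array([np.cos(nrm),np.sin(nrm)]); c0=np.array(c0);c1=np.array(c1);L=np.linalg.norm(c1-c0)
        for s in np.linspace(0,1,100,endpoint=False): pts.append(o+c0+s*(c1-c0)); th.append(t+s*L/R)
        t+=L/R
        for s in np.linspace(0,np.pi/2,200,endpoint=False): pts.append(c1+r*np.array([np.cos(nrm+s),np.sin(nrm+s)])); th.append(t+s)
        t+=np.pi/2
    return np.array(pts),np.array(th),t
def rows(start,dth,N,**k):
    """start: commanded world xy; advance wheel by dth per row"""
    P,T,tt=path(**k); c,s=np.cos(yaw),np.sin(yaw); P=P@np.array([[c,s],[-s,c]])+W
    i=np.argmin(np.linalg.norm(P-start,axis=1)); out=[]
    for j in range(1,N+1):
        q=(T[i]+j*dth)%tt; out.append([np.interp(q,T,P[:,m]) for m in(0,1)])
    return T[i],np.array(out)-start,np.array(out)
E
python3 - <<'E'
from plan import *
t,d,o=rows(np.array([.6476,-.1424]),.22,57)
print(t)
for i in range(0,57,8):
    b=o[i-1] if i else np.array([.6476,-.1424])
    print(np.round((o[i:i+8]-b)*1e3).tolist(),"end",o[min(i+7,56)].round(4))
E
```

```text
0.35692307692307695
[[-2.0, 10.0], [-4.0, 19.0], [-8.0, 28.0], [-14.0, 35.0], [-21.0, 41.0], [-30.0, 45.0], [-39.0, 47.0], [-48.0, 47.0]] end [ 0.5995 -0.0951]
[[-10.0, -2.0], [-19.0, -3.0], [-29.0, -5.0], [-37.0, -9.0], [-45.0, -15.0], [-51.0, -22.0], [-55.0, -30.0], [-58.0, -39.0]] end [ 0.5416 -0.1342]
[[-0.0, -9.0], [1.0, -19.0], [3.0, -29.0], [5.0, -39.0], [7.0, -48.0], [10.0, -57.0], [16.0, -64.0], [23.0, -70.0]] end [ 0.5644 -0.2044]
[[8.0, -4.0], [17.0, -7.0], [26.0, -8.0], [36.0, -6.0], [46.0, -4.0], [55.0, -3.0], [64.0, 1.0], [72.0, 6.0]] end [ 0.6362 -0.1982]
[[6.0, 7.0], [11.0, 15.0], [14.0, 24.0], [15.0, 33.0], [14.0, 43.0], [12.0, 52.0], [10.0, 62.0], [8.0, 72.0]] end [ 0.6443 -0.1264]
[[-3.0, 9.0], [-9.0, 16.0], [-15.0, 23.0], [-23.0, 28.0], [-32.0, 31.0], [-42.0, 31.0], [-51.0, 30.0], [-61.0, 29.0]] end [ 0.5835 -0.0978]
[[-10.0, -2.0], [-18.0, -5.0], [-26.0, -10.0], [-33.0, -17.0], [-38.0, -24.0], [-41.0, -33.0], [-42.0, -42.0], [-42.0, -52.0]] end [ 0.5419 -0.1496]
[[2.0, -10.0]] end [ 0.5437 -0.1594]
```

Request:
arm_command(motion=[[-0.002,0.01,0,0,0,0],[-0.004,0.019,0,0,0,0],[-0.008,0.028,0,0,0,0],[-0.014,0.035,0,0,0,0],[-0.021,0.041,0.001,0,0,0],[-0.03,0.045,0.001,0,0,0],[-0.039,0.047,0.001,0,0,0],[-0.048,0.047,0.001,0,0,0]])

```text
t: 6.1
tool_pos: [0.5976, -0.0948, 0.0614]
ee_rot: [-0.28, 3.129, 0.001]
force: [2.9, 1.8, 0.0]
finger_gap: 0.002
gripper_force: 1.4
```

Run:
```python
from h import *
for n in("top",):
    p,d=camera(n); u,v=proj(n,[.596,-.147,.075]).astype(int); cv2.imwrite(f"pics/{n}2.png",cv2.resize(p[max(0,v-60):v+60,max(0,u-80):u+80,::-1],None,fx=4,fy=4))
s=sense(); print(s["tool_pos"],s["force"])
```

```text
[ 0.59638025 -0.09498715  0.06137591] [-4.86747946e-01  3.00579263e+00  1.71725487e-04]
```

View pics/top2.png

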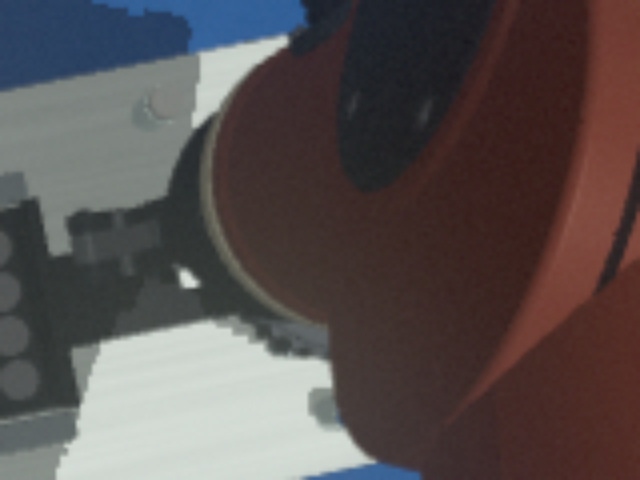

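```bash
cat > bar.py <<'E'
from h import *
from plan import W,yaw
def bar(cam="scene",z=.086):
    p,d=camera(cam); g=p.astype(int).min(2); f,cx,cy,R,t=cal(cam); A=np.arange(0,360,10); out=[]
    for a in A:
        best=[]
        for r in np.arange(.024,.037,.002):
            th=np.radians(a)+yaw+np.pi/2
            P=np.array([W[0]+r*np.cos(th),W[1]+r*np.sin(th),z]); u,v=proj(cam,P).round().astype(int)
            zc=(R@P+t)[2]; best.append(g[v,u] if abs(d[v,u]-zc)<.012 else -1)
        out.append(int(np.median(best)))
    return out   # index = deg/10 anticlockwise from pointer, -1 = hidden
if __name__=="__main__":
    for c in("scene","top"): print(c,bar(c))
    s=sense(); print(s["t"],s["tool_pos"].round(4),s["force"].round(1))
E
python3 bar.py
```

```text
scene [-1, -1, -1, -1, -1, -1, -1, -1, -1, -1, -1, 80, 90, 89, 88, 90, 89, 89, 90, 90, 91, 89, 89, 88, 90, 92, 91, 65, 59, 57, 56, 57, 57, 57, 56, 61]
top [-1, -1, -1, -1, -1, -1, -1, -1, -1, -1, -1, -1, -1, -1, -1, -1, -1, -1, -1, -1, -1, -1, -1, -1, -1, -1, -1, -1, -1, -1, -1, -1, -1, -1, -1, -1]
6.25 [ 0.5976 -0.0952  0.0614] [-1.7  1.6 -0.1]
```

Run:
```python
from plan import *
s=np.array([.598,-.0952])
t,d,o=rows(s,.22,24,b=.012)
for i in range(0,24,8):
    b=o[i-1] if i else s
    print(np.round((o[i:i+8]-b)*1e3).tolist(),"end",o[min(i+7,56)].round(4))
```

```text
[[-9.0, -4.0], [-19.0, -6.0], [-28.0, -8.0], [-37.0, -12.0], [-44.0, -18.0], [-50.0, -26.0], [-54.0, -34.0], [-56.0, -43.0]] end [ 0.5418 -0.1382]
[[-0.0, -9.0], [1.0, -19.0], [3.0, -29.0], [5.0, -38.0], [8.0, -47.0], [13.0, -55.0], [20.0, -62.0], [27.0, -67.0]] end [ 0.5693 -0.2051]
[[9.0, -3.0], [18.0, -4.0], [27.0, -4.0], [37.0, -2.0], [47.0, -0.0], [56.0, 3.0], [64.0, 7.0], [71.0, 14.0]] end [ 0.6401 -0.1913]
```

Request:
arm_command(motion=[[-0.009,-0.004,0,0,0,0],[-0.019,-0.006,0,0,0,0],[-0.028,-0.008,0,0,0,0],[-0.037,-0.012,0.001,0,0,0],[-0.044,-0.018,0.001,0,0,0],[-0.05,-0.026,0.001,0,0,0],[-0.054,-0.034,0.001,0,0,0],[-0.056,-0.043,0.001,0,0,0]])

```text
t: 7.05
tool_pos: [0.5405, -0.1389, 0.062]
ee_rot: [0.278, -3.126, -0.002]
force: [-9.4, 3.7, 7.7]
finger_gap: 0.001
gripper_force: 5.2
```

```bash
python3 bar.py
```

```text
scene [55, 56, 55, 54, 55, 55, 53, 53, 54, 54, 55, 56, 85, 174, 163, 89, 90, 90, 91, 91, 91, 91, 90, 60, 59, 59, 59, 59, 58, 58, 57, 57, 56, 56, 56, 56]
top [64, 65, 62, 61, 62, 60, 59, -1, -1, -1, -1, -1, -1, -1, -1, -1, 91, 90, 92, 92, 92, 92, 91, 66, 65, 65, 66, 66, 66, 67, 67, 65, 66, 64, 65, 64]
7.15 [ 0.54   -0.1408  0.062 ] [-9.4  1.3  5.9]
```

```bash
cat > nx.py <<'E'
import sys; from plan import *
s=np.array([float(sys.argv[1]),float(sys.argv[2])]); k=dict(b=.012,dl=float(sys.argv[3])); st=float(sys.argv[4])
t,d,o=rows(s,st,24,**k)
for i in range(0,24,8):
    b=o[i-1] if i else s
    print(np.round((o[i:i+8]-b)*1e3).tolist(),"end",o[i+7].round(4))
E
python3 nx.py .542 -.1385 .0045 .22
```

```text
[[1.0, -9.0], [3.0, -19.0], [5.0, -29.0], [6.0, -38.0], [9.0, -47.0], [14.0, -54.0], [21.0, -61.0], [28.0, -65.0]] end [ 0.5702 -0.2039]
[[8.0, -3.0], [17.0, -4.0], [26.0, -3.0], [36.0, -2.0], [46.0, 0.0], [55.0, 3.0], [62.0, 8.0], [69.0, 14.0]] end [ 0.6392 -0.1901]
[[5.0, 7.0], [8.0, 16.0], [10.0, 25.0], [9.0, 34.0], [7.0, 44.0], [6.0, 53.0], [4.0, 63.0], [0.0, 71.0]] end [ 0.6392 -0.1193]
```

Request:
arm_command(motion=[[0.001,-0.009,0,0,0,0],[0.003,-0.019,0,0,0,0],[0.005,-0.029,0,0,0,0],[0.006,-0.038,0.001,0,0,0],[0.009,-0.047,0.001,0,0,0],[0.014,-0.054,0.001,0,0,0],[0.021,-0.061,0.001,0,0,0],[0.028,-0.065,0.001,0,0,0]])

```text
t: 7.95
tool_pos: [0.5692, -0.207, 0.0631]
ee_rot: [0.275, -3.128, 0.004]
force: [-3.9, -5.4, 0.8]
finger_gap: 0.003
gripper_force: 2.9
```

```bash
python3 bar.py
```

```text
scene [54, 54, 54, 53, 52, 52, 51, 52, 53, 53, 53, 51, 51, 50, 52, 52, 53, 52, 53, 53, 53, 54, 79, 125, 66, 55, 56, 57, 56, 55, 54, 55, 55, 56, 54, 55]
top [64, 64, 66, 65, 65, 64, 64, 64, 65, 63, 62, 53, -1, -1, 59, 59, 59, 60, 58, 58, 59, 59, 59, 67, 127, 61, 62, 64, 63, 64, 64, 64, 65, 64, 65, 65]
8.05 [ 0.5702 -0.2073  0.0632] [-2.2 -7.4 -1.3]
```

Request:
arm_command(motion=[[0.008,-0.003,0,0,0,0],[0.017,-0.004,0,0,0,0],[0.026,-0.003,0,0,0,0],[0.036,-0.002,0.001,0,0,0],[0.046,0,0.001,0,0,0],[0.055,0.003,0.001,0,0,0],[0.062,0.008,0.001,0,0,0],[0.069,0.014,0.001,0,0,0]])

```text
t: 8.85
tool_pos: [0.6403, -0.1906, 0.0646]
ee_rot: [-0.278, 3.128, -0.003]
force: [-0.9, -1.5, -0.1]
finger_gap: -0.0
gripper_force: 0.5
```

```bash
python3 bar.py
```

```text
scene [55, 56, 55, 54, 55, 55, 56, 87, 89, -1, -1, -1, -1, -1, -1, -1, -1, -1, -1, -1, -1, -1, -1, 51, 54, 54, 55, 55, 56, 54, 57, 55, 57, 107, 119, 62]
top [67, 68, 69, 68, 69, 69, 98, 97, 96, 96, 95, 95, 96, 95, 91, 91, 91, 90, 91, 90, 88, 86, 57, 59, 58, 57, 57, 59, 59, 61, 61, 61, 63, 120, 117, 65]
8.95 [ 0.6413 -0.1882  0.0646] [ 3.4 -0.5  0.2]
```

```bash
python3 nx.py .6395 -.190 .006 .22
```

```text
[[4.0, 8.0], [7.0, 16.0], [8.0, 25.0], [7.0, 34.0], [6.0, 43.0], [4.0, 53.0], [2.0, 62.0], [-2.0, 70.0]] end [ 0.6377 -0.1198]
[[-5.0, 7.0], [-12.0, 13.0], [-19.0, 17.0], [-28.0, 19.0], [-36.0, 19.0], [-46.0, 18.0], [-56.0, 16.0], [-65.0, 14.0]] end [ 0.573  -0.1056]
[[-8.0, -3.0], [-15.0, -8.0], [-21.0, -15.0], [-25.0, -22.0], [-28.0, -31.0], [-28.0, -39.0], [-27.0, -48.0], [-25.0, -58.0]] end [ 0.5475 -0.1636]
```

Request:
arm_command(motion=[[0.004,0.008,0,0,0,0],[0.007,0.016,0,0,0,0],[0.008,0.025,0,0,0,0],[0.007,0.034,0.001,0,0,0],[0.006,0.043,0.001,0,0,0],[0.004,0.053,0.001,0,0,0],[0.002,0.062,0.001,0,0,0],[-0.002,0.07,0.001,0,0,0]])

```text
t: 9.75
tool_pos: [0.638, -0.1177, 0.0657]
ee_rot: [-0.281, 3.127, 0.001]
force: [3.1, 0.4, 1.5]
finger_gap: -0.0
gripper_force: 1.8
```

```bash
python3 bar.py
```

```text
scene [-1, -1, -1, -1, -1, -1, -1, -1, -1, -1, -1, -1, -1, -1, -1, -1, -1, -1, -1, -1, -1, -1, -1, -1, -1, -1, -1, -1, -1, -1, -1, -1, -1, -1, -1, -1]
top [98, 97, 98, 99, 100, 101, 100, 208, 142, 99, 99, 98, 97, 95, 96, 94, 94, 92, 92, 91, 89, -1, -1, -1, -1, -1, -1, -1, -1, -1, -1, 92, 93, 96, 95, 97]
9.85 [ 0.6373 -0.117   0.0656] [4.3 3.9 0.2]
```

Request:
arm_command(motion=[[-0.005,0.007,0,0,0,0],[-0.012,0.013,0,0,0,0],[-0.019,0.017,0,0,0,0],[-0.028,0.019,0.001,0,0,0],[-0.036,0.019,0.001,0,0,0],[-0.046,0.018,0.001,0,0,0],[-0.056,0.016,0.001,0,0,0],[-0.065,0.014,0.001,0,0,0]])

```text
t: 10.65
tool_pos: [0.5712, -0.1004, 0.0663]
ee_rot: [0.285, -3.127, -0.009]
force: [-4.0, 12.8, 8.2]
finger_gap: -0.001
gripper_force: 6.4
```

```bash
sed -i 's/z=.086/z=.09/' bar.py; python3 bar.py
```

```text
scene [55, 54, 55, 54, 64, 77, 87, 88, 89, 90, 89, 88, 88, 89, 89, 96, 187, 139, 91, 91, 91, 91, 92, 92, 92, 91, 91, 89, 91, 91, 90, 90, 60, 58, 56, 56]
top [-1, -1, -1, -1, -1, -1, -1, -1, -1, -1, -1, -1, -1, -1, -1, -1, -1, -1, -1, -1, -1, -1, -1, -1, -1, -1, -1, -1, -1, -1, -1, -1, -1, -1, -1, -1]
10.75 [ 0.5697 -0.1012  0.0662] [-8.5 14.7 10.1]
```

Request:
arm_command(motion=[[-0.008,-0.003,0,0,0,0],[-0.015,-0.008,0,0,0,0],[-0.021,-0.015,0,0,0,0],[-0.025,-0.022,0.001,0,0,0],[-0.028,-0.031,0.001,0,0,0],[-0.028,-0.039,0.001,0,0,0],[-0.027,-0.048,0.001,0,0,0],[-0.025,-0.058,0.001,0,0,0]])

```text
t: 11.55
tool_pos: [0.5391, -0.1641, 0.0659]
ee_rot: [0.275, -3.114, -0.007]
force: [-30.1, -2.6, 22.1]
finger_gap: 0.005
gripper_force: 15.5
```

```bash
python3 bar.py; python3 nx.py .546 -.1636 .005 .22|head -1
```

```text
scene [55, 53, 53, 53, 53, 55, 53, 53, 52, 53, 52, 53, 53, 52, 52, 53, 54, 55, 54, 56, 56, 57, 58, 57, 56, 71, 122, 62, 59, 57, 58, 56, 56, 55, 55, 55]
top [62, 64, 63, 61, 62, 61, 60, 60, 58, 57, 57, 59, 58, 57, 56, 57, 58, 59, 59, 60, 61, 61, 62, 63, 64, 63, 68, 128, 67, 67, 66, 66, 67, 65, 65, 65]
11.65 [ 0.5397 -0.1674  0.0661] [-25.2  -5.7  16.3]
[[2.0, -10.0], [5.0, -18.0], [9.0, -26.0], [15.0, -33.0], [22.0, -38.0], [30.0, -42.0], [39.0, -44.0], [47.0, -44.0]] end [ 0.5934 -0.2073]
```

Request:
arm_command(motion=[[0.0,-0.01,0,0,0,0],[0.003,-0.019,0,0,0,0],[0.008,-0.027,0,0,0,0],[0.014,-0.034,0.001,0,0,0],[0.021,-0.039,0.001,0,0,0],[0.03,-0.043,0.001,0,0,0],[0.039,-0.044,0.001,0,0,0],[0.047,-0.044,0.001,0,0,0]])

```text
t: 12.45
tool_pos: [0.5929, -0.2129, 0.0682]
ee_rot: [0.273, -3.127, 0.009]
force: [-2.7, -15.5, -2.9]
finger_gap: -0.002
gripper_force: 7.2
```

```bash
python3 bar.py
```

```text
scene [75, 124, 95, 55, 53, 53, 52, 53, 53, 52, 53, 51, 52, 52, 52, 54, 51, 52, 52, 51, 54, 53, 53, 52, 55, 55, 55, 55, 55, 56, 55, 55, 55, 55, 56, 54]
top [118, 98, 66, 67, 66, 65, 66, 66, 66, 66, 64, 65, 63, 63, -1, -1, -1, -1, -1, 55, 57, 58, 58, 59, 57, 58, 60, 60, 61, 62, 63, 62, 66, 64, 64, 65]
12.55 [ 0.5941 -0.213   0.0683] [  1.8 -15.   -5.9]
```

Request:
arm_command(motion=[[0.003,-0.015,0,0,0,0],[0.005,-0.03,0,0,0,0],[0.005,-0.03,0.05,0,0,0],[0.005,-0.03,0.1,0,0,0],[0.0,0.02,0.13,0,0,0],[-0.01,0.07,0.13,0,0,0],[-0.012,0.12,0.13,0,0,0],[-0.014,0.14,0.13,0,0,0]])

```text
t: 13.35
tool_pos: [0.5806, -0.0629, 0.1991]
ee_rot: [-0.286, 3.127, 0.003]
force: [1.0, 0.2, 0.0]
finger_gap: -0.003
gripper_force: 0.0
```

```bash
python3 bar.py
python3 - <<'E'
from h import *
p,d=camera("scene"); cv2.imwrite("pics/s3.png",cv2.resize(p[120:320,60:360,::-1],None,fx=2.5,fy=2.5))
f,cx,cy,R,t=cal("scene"); v,u=np.mgrid[:420,:560]; P=np.stack([(u-cx)/f*d,(v-cy)/f*d,d],-1); P=(P-t)@R
m=(d>0)&(np.hypot(P[...,0]-.596,P[...,1]+.1535)<.04)&(P[...,2]>.07)&(P[...,2]<.11); print("wheel top z",np.median(P[m][:,2]))
print(sense()["tool_pos"])
E
```

```text
scene [97, 185, 175, 96, 91, 91, 91, 91, 90, 90, 90, 90, 90, 89, 90, 92, 90, 90, 90, 89, 90, 90, 92, 91, 92, 92, 93, 92, 92, 92, 93, 93, 91, 92, 92, 92]
top [-1, -1, -1, -1, -1, -1, -1, -1, -1, -1, -1, -1, -1, -1, -1, -1, -1, -1, -1, -1, -1, -1, -1, -1, -1, -1, -1, -1, -1, -1, -1, -1, -1, -1, -1, -1]
13.45 [ 0.5808 -0.0616  0.1987] [ 1.2 -0.4  0.1]
wheel top z 0.09092335741380642
[ 0.58072905 -0.0649179   0.19869354]
```

View pics/s3.png

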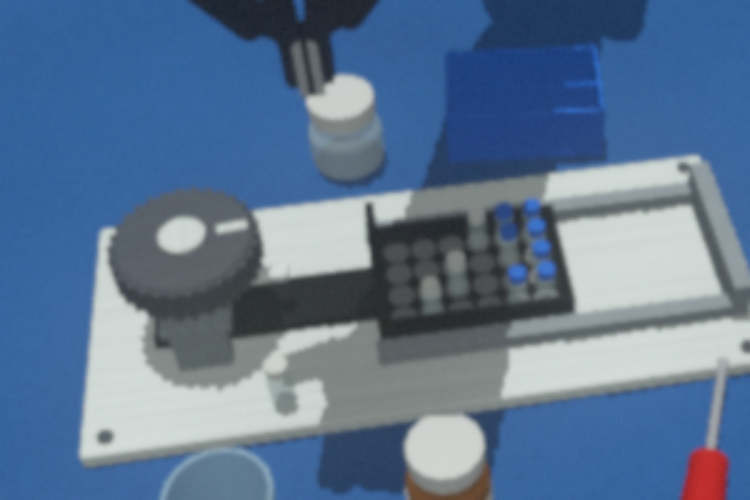

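The scene crop shows the bar (232,226) roughly back over the pointer, and the wheel top is at z≈91 mm, up about two turns. The tray is still in place and the vials are undisturbed. I'll turn the tool a quarter turn so the knuckles clear the wheel, then go down between wheel and tray.

Request:
arm_command(motion=[[0,-0.005,0,0,0,-0.15],[0,-0.005,0,0,0,-0.3],[0,-0.005,0,0,0,-0.45],[0,-0.005,0,0,0,-0.6],[0,-0.005,0,0,0,-0.75],[0,-0.005,0,0,0,-0.9],[0,-0.005,0,0,0,-1.05],[0,-0.005,0,0,0,-1.2]])

```text
t: 14.3
tool_pos: [0.5805, -0.0745, 0.1986]
ee_rot: [1.548, 2.733, -0.001]
force: [-0.6, 0.0, -0.2]
finger_gap: -0.001
gripper_force: 0.0
```

```bash
python3 -c "
from h import *
s=sense();print(s['qpos'].round(2),s['tool_pos'],s['ee_rot'])"
```

```text
[-0.5   0.25  0.65  1.7  -0.16  1.25  0.73] [ 0.58051629 -0.0745367   0.1985705 ] [ 1.54771807e+00  2.73330839e+00 -6.27741473e-04]
```

Request:
arm_command(motion=[[0,0.002,0,0,0,-0.14],[0,0.003,0,0,0,-0.28],[0,0.003,0,0,0,-0.36],[0,0.003,-0.05,0,0,-0.36],[0,0.003,-0.1,0,0,-0.36],[0,0.003,-0.14,0,0,-0.36],[0,0.003,-0.16,0,0,-0.36],[0,0.003,-0.16,0,0,-0.36]])

```text
t: 15.1
tool_pos: [0.5783, -0.0712, 0.0355]
ee_rot: [-2.003, -2.416, 0.007]
force: [-0.5, 0.4, 0.9]
finger_gap: -0.0
gripper_force: 0.0
```

Request:
arm_command(motion=[[-0.001,0.01,0,0,0,0],[-0.003,0.02,0,0,0,0],[-0.005,0.03,0,0,0,0],[-0.007,0.04,0,0,0,0],[-0.009,0.05,0,0,0,0],[-0.01,0.06,0,0,0,0],[-0.012,0.07,0,0,0,0],[-0.014,0.08,0,0,0,0]])

```text
t: 15.9
tool_pos: [0.5673, 0.0111, 0.0398]
ee_rot: [2.0, 2.419, 0.003]
force: [0.8, -5.0, 4.0]
finger_gap: 0.003
gripper_force: 2.8
```

Request:
arm_command(motion=[[-0.001,0.008,0,0,0,0],[-0.003,0.016,0,0,0,0],[-0.004,0.022,0,0,0,0],[-0.005,0.028,0,0,0,0],[-0.006,0.032,0,0,0,0],[-0.006,0.034,0,0,0,0],[-0.006,0.034,0,0,0,0]])

```text
t: 16.6
tool_pos: [0.5608, 0.041, 0.0392]
ee_rot: [2.003, 2.416, -0.004]
force: [-0.1, -16.9, 6.7]
finger_gap: 0.002
gripper_force: 8.0
```

Request:
arm_command(motion=[[0,0.002,0,0,0,0],[-0.001,0.004,0,0,0,0],[-0.001,0.004,0,0,0,0],[-0.001,0.004,0,0,0,0]])

```text
t: 17.0
tool_pos: [0.56, 0.041, 0.0392]
ee_rot: [2.005, 2.41, -0.007]
force: [1.8, -27.4, 7.5]
finger_gap: 0.0
gripper_force: 13.6
```

Request:
arm_command(motion=[[0.001,-0.01,0,0,0,0],[0.004,-0.03,0,0,0,0],[0.004,-0.03,0.05,0,0,0],[0.004,-0.03,0.1,0,0,0],[0.004,-0.03,0.15,0,0,0],[0,0.02,0.18,0,0,0],[-0.03,0.07,0.18,0,0,0],[-0.06,0.11,0.18,0,0,0]])

```text
t: 17.8
tool_pos: [0.5072, 0.1497, 0.2194]
ee_rot: [-2.001, -2.422, -0.004]
force: [0.0, 0.5, -1.1]
finger_gap: 0.003
gripper_force: 0.0
```

Request:
arm_command(motion=[[-0.02,0.05,0,0,0,0],[-0.04,0.1,0,0,0,0],[-0.06,0.15,0,0,0,0],[-0.06,0.2,0,0,0,0],[-0.06,0.2,0,0,0,0],[-0.06,0.2,0,0,0,0]])

```text
t: 18.4
tool_pos: [0.4458, 0.3495, 0.2176]
ee_rot: [-1.995, -2.426, 0.002]
force: [0.5, -1.5, -0.8]
finger_gap: -0.003
gripper_force: 0.0
```

```bash
python3 bar.py
python3 - <<'E'
from h import *
p,d=camera("top"); cv2.imwrite("pics/t4.png",cv2.resize(p[120:300,170:450,::-1],None,fx=2.8,fy=2.8))
for n,z in(("tray_end",.042),("tray_mid",.02),("end_stop",.042)):
    print(n,[(ray_z("top",r["point"],z)[:2].round(3),r["confidence"]) for r in mark_of("top",n)[:1]])
E
```

```text
scene [97, 184, 177, 98, 92, 92, 91, 92, 92, 90, 91, 90, 90, 89, 90, 91, 90, 89, 89, 89, 91, 91, 91, 91, 92, 92, 93, 93, 93, 94, 93, 94, 94, 94, 94, 93]
top [190, 163, 106, 105, 105, 105, 104, 104, 102, 101, 100, 99, 99, 98, 98, 97, 96, 94, 95, 94, 94, 95, 96, 96, 95, 97, 98, 99, 99, 99, 101, 100, 103, 104, 104, 104]
18.5 [0.4477 0.3457 0.218 ] [ 1.  -0.5 -0.2]
tray_end [(array([0.558, 0.053]), 0.84)]
tray_mid [(array([0.54 , 0.114]), 0.87)]
end_stop [(array([0.533, 0.177]), 0.84)]
```

View pics/t4.png

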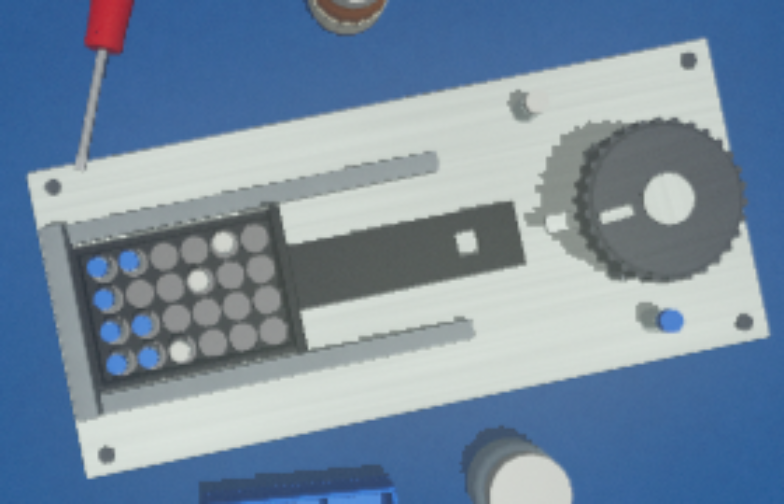

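The top crop shows the tray flush against the end stop (88,320). The bar (617,214) is over the pointer (556,224), the vials are still standing and the arm is clear.

```bash
python3 -c "
from cell import *
print(hand_in())"
```

```text
the job is handed in; nothing more can be done
None
```

The wheel was unscrewed about two turns, the tray pushed against the end stop and the arm moved clear at about 18.5 s; the job is handed in, and the verdict was not shown.

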